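# Dispense the red gumball with the rocker paddle

## Robot

A 6-joint arm with a two-finger parallel gripper is mounted at the origin on the work surface. World frame = base frame: x ahead of the robot, y to its left, z up, the work surface at z = 0. Lengths are in m, angles in rad, forces in N, time in s.
With the tool pointing down it reaches from about 0.4 to 0.825 m from the base axis. Payload 7 kg.
Tool frame: the origin (TCP) lies midway between the tips of the shut fingers; the grasp point (between the pads) lies 19 mm behind it; z points along the fingers, x is the direction in which the jaws open and shut, and the axes are right-handed (so a half turn about z gives the same grasp; the last joint's range is limited). The gripper opens to 88 mm and grips with 3 to 60 N. Pads are 19 mm wide; open, the fingers measure 130 mm over their backs; the gripper's body (78 mm by 193 mm) begins 47 mm behind the grasp point.
Start: joints at [1.444, 0.359, 0.012, 0, -1.224, -0.288], TCP at [0.272, 0.618, 0.227] pointing down, gripper open.
Joint ranges: [-3.07, 3.07], [-1.43, 2.12], [-1.02, 1.25], [-3.03, 1.67], [-3.05, -0], [-3.03, 3.03]. Speed limits (rad/s): [2.39, 2.39, 3.01, 3.14, 3.14, 3.14].

## Interface

Orientations are given as [roll, pitch, yaw] about the fixed x, y, z axes, in that order (R = Rz(yaw) Ry(pitch) Rx(roll)).
In Python, from station import arm, grab_frame, camera_params gives the robot as it stands.
- The arm moves only by the shell command python3 -m handwheel 'ROWS' [FORCE]. ROWS is JSON, a list that holds one entry, the list of rows, each a list of 5 numbers: the finger opening in m, from 0 to 0.0876, then the shift along the tool's x, y, z in m, then the turn about the tool's z in degrees. A call has 1 to 20 rows; each row is the pose to reach, as a shift and turn from the pose measured when the call began, along the tool's axes at that moment; what a row does not reach only later rows make up. A row lasts 1/12 s, in which the tool goes at most 41.7 mm and 7.16 degrees, less where a joint would pass 70% of its speed; a pose out of reach is approached as far as the arm can. A call with a gripper value outside its range is refused whole. The fingers move at their own pace and stop on an object; FORCE is the grip in N (left out, the last holds). Time passes only in rows, so rows that repeat a pose let the fingers close. It gives the time, the measured TCP pose, the force and the opening at its end, in the units of the state.
- arm.get_state(): the state, without advancing time (a new reading comes with each control period).
- grab_frame(name): name is "side" or "top" or "wrist"; returns the picture (384x512x3 uint8, blue, green, red); there is no depth.
- camera_params(name): a dict with "intrinsics" (3x3 intrinsics, pixels), "R" (3x3) and "t" (3): a world point X has camera coordinates R X + t; the wrist camera has in their place "tool_from_camera" (4x4, takes a point from camera to tool coordinates, whose origin is the TCP and whose axes are the tool frame's). Camera axes: x right, y down, z forward; pixel columns grow to the right and rows downward; lengths in m; the calibration is good to about 2 mm. A picture is of the moment at which its call begins: read the wrist's pose just before it. camera_params takes no time and is no camera call.
- arm.job_done(): hands the job in, once; it reports no verdict.
The state is a dict: "t": time; "q": joint angles; "qd": joint speeds; "joint_efforts": joint torques, N m; "eef_pos": TCP position; "ee_rot": TCP orientation; "force": force on the tool from outside, world axes, zero at the start; "moment": the same for the moment, N m; "width": finger opening in m.
Only numpy, scipy, OpenCV 4.12 (cv2) and the standard library are available. Lean on these libraries where they do the work, as an engineer would, in place of code of your own. Each camera call takes 0.05 s, during which the arm holds its last target.

## Task

Get the red gumball out of the desk dispenser: with your fingertips press down the black paddle of the lane that holds it, so that the other end of the lever lifts the blue gate, keep the paddle down until the red ball has rolled into the grey tray at the foot of its lane, then let the paddle come fully back up so that the gate is shut again. Do not pick up or touch either gumball; the green one stays behind its shut gate. Leave the mug, the bottle, the tape roll and the stapler where they stand.

Things in the scene. Friction and masses are not known exactly. Their poses are not given: they have to be found in the camera images.
- dispenser: Fixed desktop gumball dispenser: wooden base 190 (x) by 360 (y) by 12 mm, two white lanes falling from a white middle post towards its +y (left) and -y (right) along x = +60 mm, two rocking levers along x. Its -x side, with the black paddles, faces roughly the robot. Origin: centre of the base's underside, z up. Highest fixed part: 96 mm above the desk.
- paddle_left (a point): Black square paddle, 44 by 44 by 10 mm, at the near end of the left (+y) lane's lever, 110 mm before and 70 mm left of the dispenser's origin. The point is the centre of its top face, 90 mm above the desk at rest; z out of that face, x along the lever to the pivot, 80 mm away. It goes down 30 mm to its stop, tilting with the lever; only the desk is below.
- paddle_right (a point): The same paddle of the right (-y) lane's lever.
- lever_left (a joint): Angle of the left lever (rad): 0 = paddle up, blue gate shut; 0.38 = paddle down on its stop, gate fully up. A ball passes from about 0.26. Pressing mid-paddle takes about 1.5 N to start, 4 N at the stop; it springs back when let go. The lever pivots 85 mm above the desk; its gate, 20 mm wide, hangs in the lane 70 mm from the dispenser's middle.
- lever_right (a joint): The same for the right (-y) lane's lever.
- red_ball_center (a point): Centre of the red gumball, a ball of 28 mm diameter, 14 g. It starts against the shut gate in one of the two lanes (left or right, it varies), its centre about 53 mm from the middle of the dispenser and 56 mm above the desk. Let through, it rolls to the foot of its lane in under 1 s and stops against the foot wall.
- green_ball_center (a point): Centre of the green gumball, 28 mm diameter, which waits in the same way in the other lane.
- tray_left (a point): Point on the floor of the left lane's grey tray, 148 mm from the dispenser's middle. The lane is a 34 mm wide channel with 17 mm sides, falls at 0.2 rad and ends at a foot wall 166 mm from the middle; a ball from this lane comes to rest within 15 mm (level distance) of this point, its centre 14 mm higher.
- tray_right (a point): The same for the right lane.
- mug: Loose blue mug, 80 mm across and 90 mm high, with a handle at its +y; stands to the left of the dispenser. Origin: centre of its underside. Bystander.
- bottle: Loose green bottle, 60 mm across and 170 mm high; stands to the right of the dispenser. Origin: centre of its underside. Bystander.
- tape: Loose yellow tape roll lying flat, 52 mm across and 19 mm high, on the desk between and in front of the two paddles. Origin: centre of its underside. Bystander.
- stapler: Loose grey and black stapler, 130 by 34 by 50 mm high, on the desk behind the dispenser. Origin: centre of its underside, x along its length. Bystander.

How it is judged:
By the outcome, as a careful person would: the job done as asked, in the order asked, and still so for the second after the job is handed in, with the robot touching nothing.
It also fails if it takes over 29 s, if anything falls off the work surface, if the arm or the gripper's body presses on something with over 40 N, if the wrist force passes 120 N, or if a joint passes its speed limit or range.

## Working session

There is one attempt and no reset: what is moved stays moved. The work goes in short steps, Python scripts to look and compute and a shell command to move; the robot and the scene stay as the last step left them, time stands still between calls to the robot, and variables do not carry over. Pictures are saved under pics/ and viewed, and the job is handed in when it is done.

```bash
ls; mkdir -p pics
python3 - <<'E'
from station import arm, grab_frame, camera_params
import cv2
print(arm.get_state())
for n in ("side","top"):
    cv2.imwrite(f"pics/{n}0.png",grab_frame(n)); print(n,camera_params(n))
E
```

```text
pics
{'t': 0.0, 'q': array([ 1.44409931e+00,  3.59373768e-01,  1.10473092e-02, -3.23206014e-04,
       -1.22415008e+00, -2.88079454e-01]), 'qd': array([ 4.06490990e-04,  7.96245612e-05,  2.31744103e-03,  1.38646043e-04,
       -1.26698433e-03,  9.22143578e-05]), 'joint_efforts': array([ 4.60474203e-04, -5.82712519e+01,  2.93043101e+01,  6.99726105e+00,
        6.83893843e-03, -1.48835288e-04]), 'eef_pos': array([0.27186178, 0.61727348, 0.22563103]), 'ee_rot': array([-3.14140656e+00, -1.69730253e-03, -1.98568302e+00]), 'force': array([-0.56427375, -0.2522513 ,  0.19451494]), 'moment': array([-0.01195162,  0.00634499,  0.0122043 ]), 'width': 0.08782738342497419}
side {'intrinsics': array([[385.19113043,   0.        , 254.06659044],
       [  0.        , 385.19113043, 191.67557645],
       [  0.        ,   0.        ,   1.        ]]), 'R': array([[ 0.97745397, -0.21067353, -0.01415632],
       [-0.16211403, -0.7058166 , -0.68959551],
       [ 0.13528775,  0.67634281, -0.72405637]]), 't': array([-0.55960734,  0.22473713,  0.9079578 ])}
top {'intrinsics': array([[421.41461226,   0.        , 258.67028269],
       [  0.        , 421.41461226, 189.44619913],
       [  0.        ,   0.        ,   1.        ]]), 'R': array([[-0.01367431, -0.99903411, -0.04175949],
       [-0.98545999,  0.02053855, -0.16866171],
       [ 0.16935648,  0.03884598, -0.984789  ]]), 't': array([0.10455751, 0.60825042, 0.93481022])}
```

View pics/side0.png

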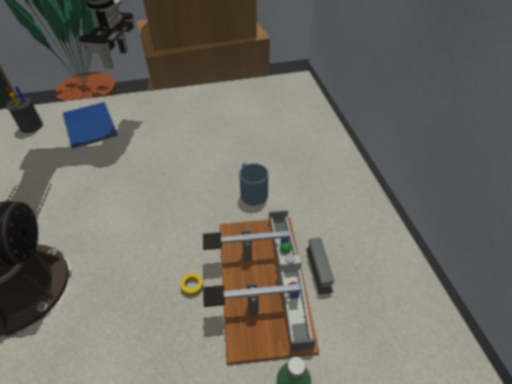

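View pics/top0.png

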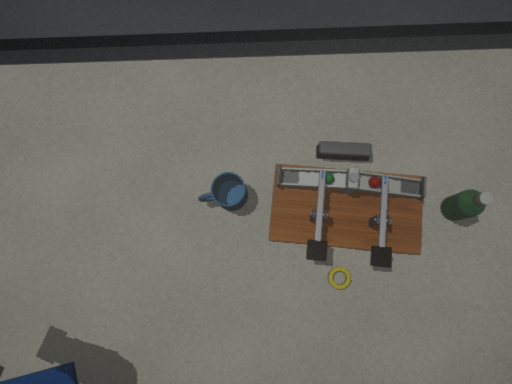

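The top view shows the red ball at about (375,183) in the right (-y) lane, and that lane's paddle at (381,256). The green ball is at (329,178) in the left lane. Next I'll measure the positions.

```bash
cat > h.py <<'E'
import numpy as np, cv2
from station import arm, grab_frame, camera_params
def cast(n,px,z):
    c=camera_params(n);K,R,t=c["intrinsics"],c["R"],c["t"]
    d=R.T@np.linalg.solve(K,[px[0],px[1],1]);o=-R.T@t
    return o+d*(z-o[2])/d[2]
def proj(n,X):
    c=camera_params(n);p=c["intrinsics"]@(c["R"]@X+c["t"]);return p[:2]/p[2]
def blobs(m,amin=20):
    n,_,s,c=cv2.connectedComponentsWithStats(m.astype(np.uint8))
    return [(c[i].round(1),s[i].tolist()) for i in range(1,n) if s[i,4]>=amin]
E
python3 - <<'E'
from h import *
t=cv2.imread("pics/top0.png");s=cv2.imread("pics/side0.png")
for n,im in(("top",t),("side",s)):
    hsv=cv2.cvtColor(im,cv2.COLOR_BGR2HSV);H,S,V=cv2.split(hsv)
    roi=np.zeros(H.shape,bool)
    if n=="top": roi[100:300,200:512]=1
    else: roi[150:384,170:340]=1
    for nm,m,z,a in(("dark",(V<50)&(S<140),.09,60),("red",((H<6)|(H>172))&(S>170),.056,5),("green",(H>50)&(H<75)&(S>150),.056,5),("wood",(H>5)&(H<16)&(S>120),.012,500),("yellow",(H>22)&(H<34)&(S>130),.01,30)):
        for c,st in blobs(m&roi,a): print(n,nm,c,st,cast(n,c,z).round(4))
    m=((H>3)&(H<18)&(S>110)&roi).astype(np.uint8)
    cs=cv2.findContours(cv2.morphologyEx(m,cv2.MORPH_CLOSE,np.ones((5,5))),0,2)[0]
    r=cv2.minAreaRect(np.vstack([c for c in cs if cv2.contourArea(c)>30]))
    for p in cv2.boxPoints(r): print("   corner",p.round(),cast(n,p,.012).round(4))
cv2.imwrite("pics/topz.png",cv2.resize(t[140:300,250:450],None,fx=4,fy=3.75,interpolation=cv2.INTER_CUBIC))
E
```

```text
top dark [342.  156.7] [317, 150, 52, 11, 217] [ 0.6752 -0.0977  0.09  ]
top dark [318.2 249.7] [308, 240, 19, 21, 258] [ 0.467  -0.0361  0.09  ]
top dark [380.9 256.4] [371, 246, 20, 21, 366] [ 0.4506 -0.1712  0.09  ]
top red [373.5 180.6] [371, 178, 6, 7, 19] [ 0.6249 -0.1732  0.056 ]
top wood [292.5 214.7] [270, 180, 47, 63, 2251] [0.5536 0.0148 0.012 ]
top wood [351.2 220.7] [322, 191, 58, 59, 2676] [ 0.5366 -0.125   0.012 ]
top wood [404.4 225. ] [386, 196, 36, 58, 1764] [ 0.5242 -0.2499  0.012 ]
top yellow [339.1 277.4] [329, 267, 22, 22, 225] [ 0.404  -0.0904  0.01  ]
   corner [269. 240.] [0.4948 0.0735 0.012 ]
   corner [276. 163.] [0.6813 0.0518 0.012 ]
   corner [427. 178.] [ 0.6362 -0.3121  0.012 ]
   corner [420. 254.] [ 0.4548 -0.2803  0.012 ]
side dark [211.9 241. ] [205, 234, 15, 14, 181] [ 0.4672 -0.0367  0.09  ]
side dark [317.7 276.6] [308, 249, 23, 44, 168] [ 0.6729 -0.1781  0.09  ]
side dark [213.3 296. ] [205, 287, 19, 19, 309] [ 0.4511 -0.1746  0.09  ]
side dark [252.9 308.1] [250, 302, 7, 12, 70] [ 0.5244 -0.2181  0.09  ]
side green [285.6 245. ] [284, 244, 5, 3, 7] [ 0.6365 -0.0614  0.056 ]
side wood [248.8 265. ] [221, 240, 59, 50, 2245] [ 0.545  -0.0684  0.012 ]
side wood [257.6 330.2] [224, 294, 94, 70, 3869] [ 0.5307 -0.2305  0.012 ]
side yellow [191.4 284.1] [181, 274, 22, 22, 278] [ 0.4045 -0.0887  0.01  ]
   corner [215. 225.] [0.4821 0.0726 0.012 ]
   corner [305. 217.] [0.7223 0.0467 0.012 ]
   corner [318. 355.] [ 0.638  -0.3074  0.012 ]
   corner [227. 363.] [ 0.4567 -0.2838  0.012 ]
```

View pics/topz.png

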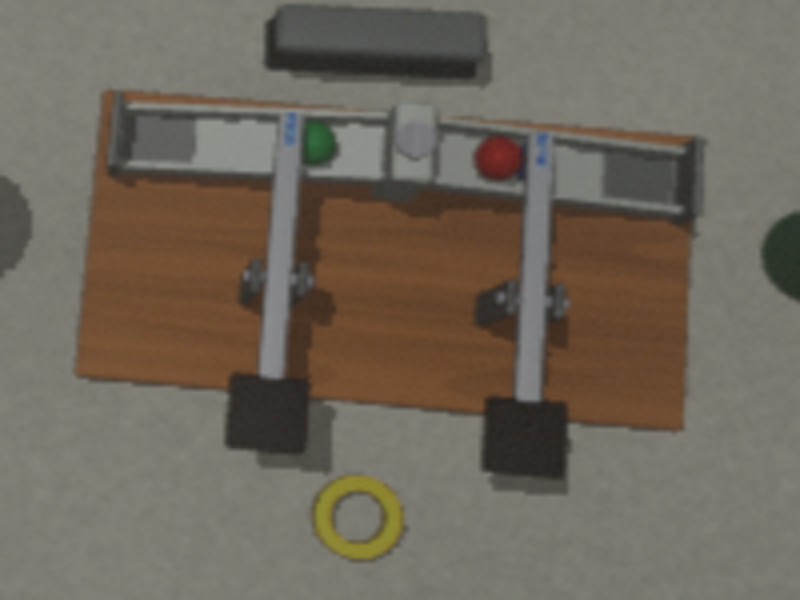

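```bash
cat >> h.py <<'E'
from scipy.spatial.transform import Rotation as Ro
def rel(P):
    s=arm.get_state();R=Ro.from_euler("xyz",s["ee_rot"])
    return R.inv().apply(np.array(P)-s["eef_pos"])
E
python3 - <<'E'
from h import *
for P in [(.40,.40,.22),(.48,.15,.22),(.47,0,.21),(.450,-.173,.17)]: print(P,rel(P).round(3))
print(cast("top",(455,208),0))
E
```

```text
(0.4, 0.4, 0.22) [ 0.147 -0.205  0.006]
(0.48, 0.15, 0.22) [ 0.344 -0.379  0.006]
(0.47, 0, 0.21) [ 0.485 -0.43   0.017]
(0.45, -0.173, 0.17) [ 0.651 -0.482  0.057]
[ 0.56399547 -0.37671213  0.        ]
```

```bash
python3 -m handwheel '[[[0,0.03,-0.04,0,0],[0,0.05,-0.07,0,-2],[0,0.075,-0.105,0,-4],[0,0.1,-0.14,0,-6],[0,0.125,-0.17,0,-8],[0,0.15,-0.2,0,-10],[0,0.175,-0.23,0,-12],[0,0.2,-0.26,0,-14],[0,0.225,-0.285,0,-16],[0,0.25,-0.31,0,-17],[0,0.275,-0.33,0,-17],[0,0.3,-0.35,0,-17],[0,0.33,-0.37,0,-17],[0,0.36,-0.39,0,-17],[0,0.39,-0.4,0.005,-17],[0,0.42,-0.41,0.005,-17],[0,0.45,-0.42,0.01,-17],[0,0.48,-0.43,0.015,-17],[0,0.48,-0.43,0.015,-17],[0,0.48,-0.43,0.015,-17]]]' 20
python3 - <<'E'
from h import *
print(rel((.45,-.173,.15)).round(4), arm.get_state()["q"].round(2))
E
```

```text
t: 1.77
eef_pos: [0.4713, 0.0032, 0.2112]
ee_rot: [3.141, -0.002, -1.692]
force: [0.6, -0.0, 0.9]
width: 0.0005
[ 0.1774 -0.0002  0.0615] [ 0.43  0.03 -0.44  0.   -1.1   1.02]
```

```bash
python3 -m handwheel '[[[0,0.035,0,0.005,0],[0,0.07,0,0.015,0],[0,0.105,0,0.025,0],[0,0.14,0,0.04,0],[0,0.165,0,0.05,0],[0,0.177,0,0.06,0],[0,0.177,0,0.06,0],[0,0.177,0,0.06,0],[0,0.177,0,0.06,0]]]'
python3 - <<'E'
from h import *
s=arm.get_state();w=grab_frame("wrist");t=grab_frame("top");print(camera_params("wrist"),s)
cv2.imwrite("pics/w1.png",w);cv2.imwrite("pics/t1.png",t[140:300,250:450].repeat(3,0).repeat(3,1))
E
```

```text
t: 2.52
eef_pos: [0.4506, -0.1719, 0.1519]
ee_rot: [3.141, -0.002, -1.691]
force: [-0.2, 0.2, 0.9]
width: 0.0005
{'intrinsics': array([[288.7728447 ,   0.        , 253.03970339],
       [  0.        , 288.7728447 , 191.20852442],
       [  0.        ,   0.        ,   1.        ]]), 'tool_from_camera': array([[ 9.99999504e-01, -2.42645486e-04, -9.65721433e-04,
         4.82088104e-04],
       [ 5.16752078e-04,  9.55491242e-01,  2.95019014e-01,
        -8.05575978e-02],
       [ 8.51153340e-04, -2.95019367e-01,  9.55490894e-01,
        -1.56909149e-01],
       [ 0.00000000e+00,  0.00000000e+00,  0.00000000e+00,
         1.00000000e+00]])} {'t': 2.5167, 'q': array([ 0.04608529,  0.10580598, -0.50904251,  0.00203587, -0.95670518,
        1.40307423]), 'qd': array([ 0.01123111, -0.01101082,  0.00260536,  0.0007672 ,  0.00054863,
        0.00236219]), 'joint_efforts': array([-6.19703103e-01, -3.35455155e+01,  2.51584733e+01,  5.92135996e+00,
        6.94997516e-02,  9.82998958e-03]), 'eef_pos': array([ 0.45056569, -0.17185399,  0.15189371]), 'ee_rot': array([ 3.14112259e+00, -1.76627545e-03, -1.69125900e+00]), 'force': array([-0.22753957,  0.15392067,  0.85229199]), 'moment': array([-0.03261845, -0.04798245, -0.03504244]), 'width': 0.0005088066872689498}
```

View pics/w1.png

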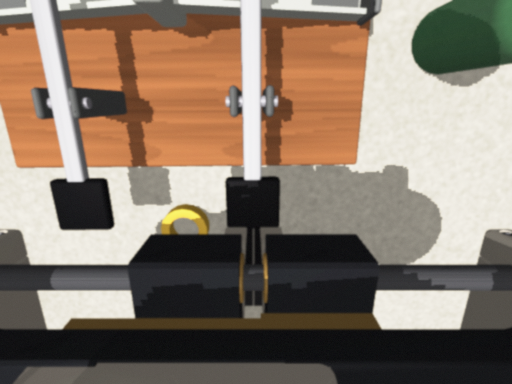

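View pics/t1.png

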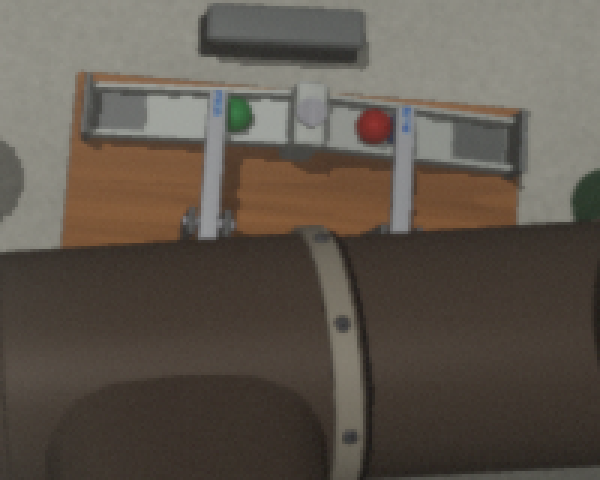

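The wrist view shows the paddle's top face across columns 226–280 and rows 177–227. That puts it centred under the tool sideways and 3 mm further ahead. I'll approach to just above the paddle and press down.

```bash
python3 -m handwheel '[[[0,0,-0.001,0.02,0],[0,0,-0.003,0.04,0],[0,0,-0.003,0.054,0],[0,0,-0.003,0.06,0],[0,0,-0.003,0.066,0],[0,0,-0.003,0.072,0],[0,0,-0.003,0.078,0],[0,0,-0.003,0.083,0],[0,0,-0.003,0.086,0],[0,0,-0.003,0.086,0],[0,0,-0.003,0.086,0],[0,0,-0.003,0.086,0]]]'
python3 - <<'E'
from h import *
w=grab_frame("wrist");t=grab_frame("top");s=grab_frame("side");print(arm.get_state())
cv2.imwrite("pics/w2.png",w);cv2.imwrite("pics/ts2.png",np.hstack([cv2.resize(t[140:260,250:450],None,fx=2,fy=2),cv2.resize(s[190:370,190:340],(400,480))[:240*2:2]]))
cv2.imwrite("pics/s2.png",cv2.resize(s[190:370,190:340],(500,600),interpolation=cv2.INTER_CUBIC))
E
```

```text
t: 3.62
eef_pos: [0.4545, -0.1722, 0.0667]
ee_rot: [-3.14, -0.002, -1.69]
force: [1.9, 0.3, 4.5]
width: 0.0004
{'t': 3.7667, 'q': array([ 0.04503095,  0.22066724, -0.60759606,  0.00269804, -0.74152038,
        1.40429235]), 'qd': array([ 6.45903042e-04,  1.96792971e-03, -1.35164307e-03, -1.22881133e-03,
        5.49318973e-04,  4.83049879e-05]), 'joint_efforts': array([-5.28767500e-01, -3.68459129e+01,  1.83969122e+01,  4.20498043e+00,
       -6.56935684e-01, -6.15187033e-03]), 'eef_pos': array([ 0.45412245, -0.17222013,  0.06656079]), 'ee_rot': array([-3.14029345e+00, -1.63153383e-03, -1.69028170e+00]), 'force': array([1.60666493, 0.14779411, 4.81481898]), 'moment': array([ 0.18233882, -0.72474456,  0.03400907]), 'width': 0.0006941988456290618}
```

View pics/ts2.png

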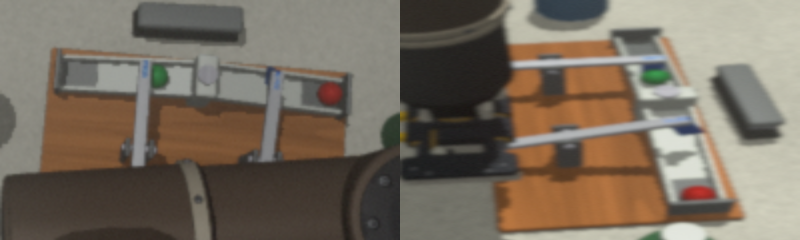

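View pics/w2.png

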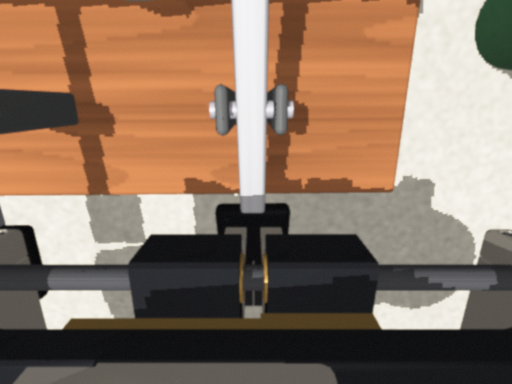

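View pics/s2.png

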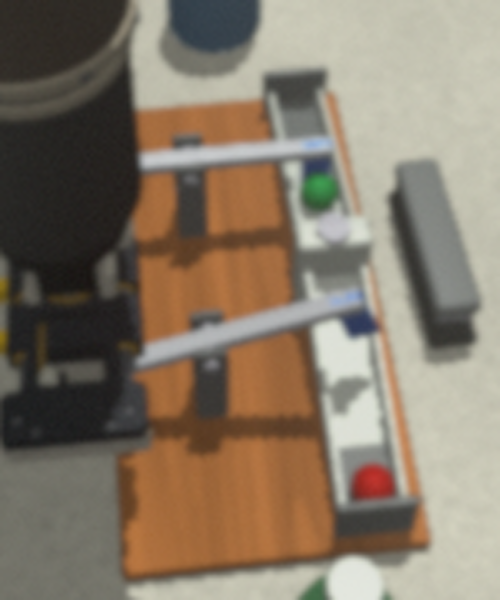

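The red ball is in the right tray: (330,93) in the top crop and (373,483) in the side crop. The gate is up and the green ball is still behind its shut gate. I'll hold briefly so the red ball settles, then rise slowly.

```bash
python3 -m handwheel '[[[0,0,0,0,0],[0,0,0,0,0],[0,0,0,0,0],[0,0,0,0,0],[0,0,0,0,0],[0,0,0,0,0]]]'
python3 - <<'E'
from h import *
t=grab_frame("top");hsv=cv2.cvtColor(t,cv2.COLOR_BGR2HSV);H,S,V=cv2.split(hsv);m=((H<6)|(H>172))&(S>150);m[:,:200]=0
for c,st in blobs(m,5): print(c,st,cast("top",c,.045).round(4))
E
python3 -m handwheel '[[[0,0,0,-0.004,0],[0,0,0,-0.008,0],[0,0,0,-0.012,0],[0,0,0,-0.016,0],[0,0,0,-0.02,0],[0,0,0,-0.025,0],[0,0,0,-0.035,0],[0,0,0,-0.055,0],[0,0,0,-0.085,0],[0,0,0,-0.12,0],[0,0,0,-0.15,0],[0,0,0,-0.15,0],[0,0,0,-0.15,0]]]'
python3 - <<'E'
from h import *
print(rel((.40,.25,.22)))
w=grab_frame("wrist");t=grab_frame("top");s=grab_frame("side")
cv2.imwrite("pics/w3.png",w)
cv2.imwrite("pics/s3.png",cv2.resize(s[190:370,190:340],(500,600),interpolation=cv2.INTER_CUBIC))
E
```

```text
t: 4.27
eef_pos: [0.4541, -0.1722, 0.0666]
ee_rot: [-3.14, -0.002, -1.69]
force: [1.4, 0.4, 5.0]
width: 0.0005
[414.9 186.1] [410, 182, 11, 10, 77] [ 0.6118 -0.2706  0.045 ]
t: 5.4
eef_pos: [0.4554, -0.1719, 0.2189]
ee_rot: [-3.135, -0.001, -1.69]
force: [-1.1, 1.0, -0.6]
width: 0.0005
[-0.41233948  0.10521234 -0.00217487]
```

View pics/w3.png

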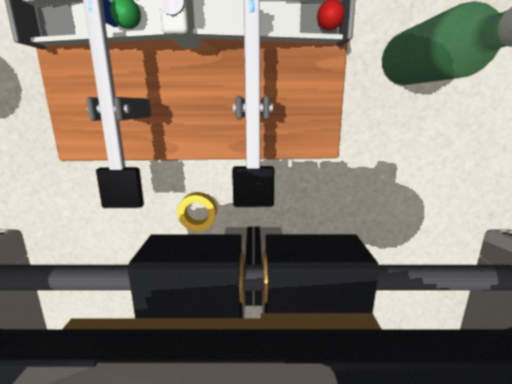

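View pics/s3.png

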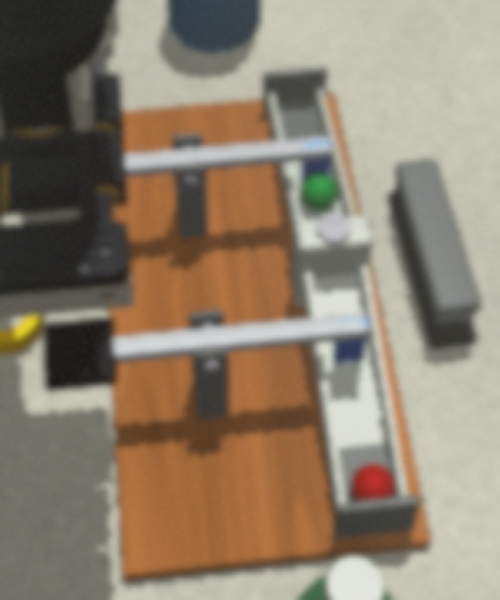

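The right lever is level again, with its gate shut at (348,348) in the side crop and the red ball in the tray. I'll back off to get an unobstructed final check.

```bash
python3 -m handwheel '[[[0,-0.035,0,0,0],[0,-0.07,0,0,0],[0,-0.105,0,0,0],[0,-0.14,0,0,0],[0,-0.175,0,0,0],[0,-0.21,0,0,0],[0,-0.245,0,0,0],[0,-0.28,0,0,0],[0,-0.315,0,0,0],[0,-0.35,0,0,0],[0,-0.385,0,0,0],[0,-0.41,0,0,0],[0,-0.41,0,0,0],[0,-0.41,0,0,0]]]'
python3 - <<'E'
from h import *
t0=cv2.imread("pics/top0.png");s0=cv2.imread("pics/side0.png")
t=grab_frame("top");s=grab_frame("side")
cv2.imwrite("pics/t4.png",t);cv2.imwrite("pics/s4.png",s)
cv2.imwrite("pics/d4.png",np.hstack([np.minimum(255,3*cv2.absdiff(t,t0).astype(int))[120:300,200:512],np.minimum(255,3*cv2.absdiff(s,s0).astype(int))[150:330,150:400]]))
E
```

```text
t: 6.72
eef_pos: [0.5018, 0.2361, 0.2133]
ee_rot: [3.139, -0.004, -1.689]
force: [0.1, -0.6, -0.0]
width: 0.0002[ WARN:0@2.023] global loadsave.cpp:1063 imwrite_ Unsupported depth image for selected encoder is fallbacked to CV_8U.
```

View pics/t4.png

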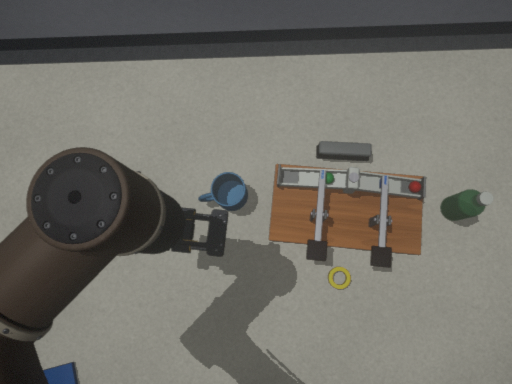

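View pics/d4.png

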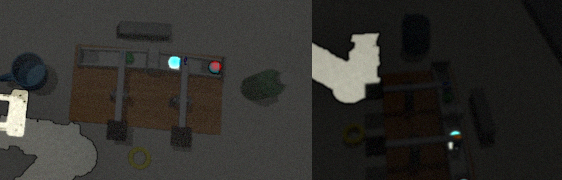

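View pics/s4.png

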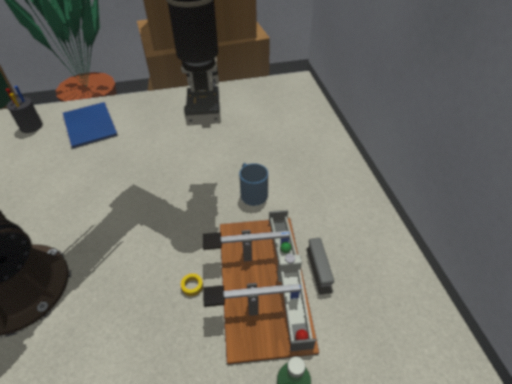

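Apart from the arm and its shadow, the before/after difference shows only the red ball moved, to (416,187) in the top view. The levers, bystanders and green ball match the first pictures.

```bash
python3 -c "
from station import arm
print(arm.job_done(), arm.get_state()['t'])"
```

```text
the job is handed in; nothing more can be done
the job is handed in; nothing more can be done
```

The red gumball is in the right tray and its gate is shut again; I handed the job in at about 7 s of the 29 s allowed. It was in the right (-y) lane. I pressed that lane's paddle with the closed fingertips to about 67 mm above the desk, with roughly 4–5 N upward on the fingertips. I held it there until the ball lay in the tray, then let the paddle rise and backed the arm off.

The final top and side pictures, compared with the first ones, show:
- **Levers:** both paddles are up and both gates look shut.
- **Green ball:** it is still behind its gate.
- **Mug, bottle, tape and stapler:** none has visibly moved.

No check failed or disagreed. The lever angle was only judged from the pictures, since it can't be read directly.

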